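# Lubricate the lathe's tailstock quill

## Robot

A 6-joint arm with a two-finger parallel gripper is mounted at the origin on the work surface. World frame = base frame: x ahead of the robot, y to its left, z up, the work surface at z = 0. Lengths are in mm, angles in degrees, forces in N, time in s.
With the tool pointing down it reaches from about 300 to 825 mm from the base axis. Payload 5.4 kg.
Tool frame: the origin (TCP) lies midway between the tips of the shut fingers; the grasp point (between the pads) lies 19 mm behind it; z points along the fingers, y is the line along which they close (so a half turn about z gives the same grasp; the last joint's range is limited). The gripper opens to 92 mm and grips with 3 to 60 N. Pads are 20 mm wide; open, the fingers measure 128 mm over their backs; the gripper's body (75 mm by 189 mm) begins 69 mm behind the grasp point.
Start: joints at [-78.616, 9.076, 91.501, -0, 79.423, -12.038], TCP at [228.543, -527.612, 214.601] pointing down, gripper open.
Joint ranges: [-166.64, 166.64], [-54.1, 131.32], [10.49, 154.53], [-73.88, 253.88], [9.74, 151.15], [-171.62, 171.62]. Speed limits (degrees/s): [147.25, 147.25, 180, 180, 180, 180].

## Interface

Orientations are given as a 3x3 rotation matrix whose columns are the frame's x, y, z axes.
In Python, from bench import env, effector, optics, order, recognise, landmark_of gives the robot as it stands. Calls block until the motion is done:
- env.movep(position, orientation): joint-space move of the TCP to a pose.
- env.servo_line(position, speed=150, rotation=None): straight line of the TCP; rotation=None keeps the orientation; speed is the mean speed in mm/s.
- env.movej(angles): joint-space move.
- effector.gripper_open() and effector.grab(f_grip=None): open the fingers fully, or close them until they stop; f_grip is the grip in N (None keeps the last).
- env.sleep(seconds).
- env.ik(position, orientation): joint angles nearest the present ones, or None.
- env.sense(): the state.
- optics.get_image(name): name is "side" or "top"; returns a dict with "color" (400x640x3 uint8, red, green, blue), "depth" (400x640 float32, mm along the optical axis (not along the pixel's ray), 0 where there is no reading), "fx", "fy", "cx", "cy" (pixels), "k1" (the pictures are not rectified: a ray, as slopes to the right and down, at radius r is drawn at 1 + k1 r^2 times it, then the intrinsics apply), "T" (4x4, takes a point from camera to world coordinates). Camera axes: x right, y down, z forward; pixel columns grow to the right and rows downward; lengths in mm; the calibration is good to about 2 mm. A picture is of the moment at which its call begins.
A pose or a line that the arm cannot do raises env.MotionError and nothing moves.
- order.hand_in(): hands the job in; it is judged then, once.
Trained networks look in a picture, given as the dict that the camera call returned (one of the last four; its "shot" number tells which), for a name from the list of things; names that differ only in an ending like _2 or _b are one class to them, and where a whole thing is asked for, a point or a joint stands for the part that bears it (a point fixed in the world has none). Each returns a list of dicts, best first, with "p" (0 to 1); they miss things now and then, are a little off and sometimes report something else, mostly with a low value. They report only what shows in the picture. A call takes as long as a camera call.
- recognise(name, picture): "position" ([x, y, z] in mm, in the coordinates of the camera as it stood for that picture, good to about 4 mm: the middle of the surface that is visible of it).
- landmark_of(name, picture): "position" ([x, y, z] in mm, in the coordinates of the camera as it stood for that picture, good to about 4 mm: a listed point, or the origin of a listed thing).
The state is a dict: "time": time; "qpos": joint angles; "joint_vel": joint speeds; "effort": joint torques, N m; "tool_pos": TCP position; "eef_rot": TCP orientation; "force": force on the tool from outside, world axes, zero at the start; "wrist_torque": the same for the moment, N m; "width": finger opening in mm; "finger_force": force on a finger pad.
Only numpy, scipy, OpenCV 4.12 (cv2) and the standard library are available. Lean on these libraries where they do the work, as an engineer would, in place of code of your own. Each camera call takes 0.05 s, during which the arm holds its last target. There are 200 camera calls.

## Task

Lubricate the tailstock quill of the wood lathe: raise its clamp lever right up to free the quill, then press the white nozzle cap of the leaning can in the lamp stand fully down and let it spring back, and finally lower the lever right down again. Spray only while the lever is up, do not force the cap, do not knock the lamp stand, and leave the loose things on the bench where they are.

Things in the scene. Friction and masses are not known exactly. Their poses are not given: they have to be found in the camera images.
- tailstock: Grey cast tailstock fixed on the lathe bed (130 mm wide, top at 80 mm). Origin at bench level (z = 0) under its middle. y runs along the lathe, +y the way the steel quill points; z up; the lever sticks out to -x, to the robot. Casting 110 mm in y, 84 mm in x, 232 mm high. Quill 32 mm thick, axis at z = 185 mm, ends at y = +185 mm. Handwheel of 100 mm at the -y end.
- lever_pivot (a point): Centre of the clamp lever's hinge, on the tailstock's top at (-30, -30, +240) mm in its frame; the axes are those of the tailstock and the hinge axis is y.
- lever_ball (a point): Centre of the black ball (26 mm diameter) at the lever's free end, 100 mm from the pivot on a steel bar 10 mm thick. In the tailstock's frame it lies from the pivot at 100 mm x (-cos a, 0, sin a), a = joint value - 0.17 rad. It can be pinched from above, the fingers closing along the tailstock's y.
- lever (a joint): Clamp lever angle (rad): 0 = right down (locked, pointing to the robot and 0.17 rad below level), 1.2 = right up (free), end stops at both. It has friction, about 2 N at the ball, and stays where it is left. It may start a little above 0.
- stand: Dark steel stand fixed behind the lathe bed, holding a leaning aluminium can (52 mm diameter, 158 mm long with its cap) and a white lamp. Origin on the bench at z = 0; z up; base plate 110 x 120 mm, post 22 mm thick at x = +45 mm. The cap's top is at (-110, 0, +235) mm; the can leans 35 degrees from vertical towards -x, to the robot.
- lamp_bend (a point): Bend of the lamp's white tube (20 mm thick), at (-85, 0, +345) mm on the stand, with the stand's axes. The level tube comes from the post in -x to this bend, then runs in +y to a shade 110 mm wide at y = +200 mm, its bottom at z = 285 mm. It blocks a tool held upright over the cap: come in along the can's axis from the robot's side.
- cap_top (a point): Centre of the flat top of the can's sprung nozzle cap: white disc 34 mm in diameter. Its z axis is the can's axis, pointing out of the cap (up and towards the robot, 35 degrees from vertical); its y axis is the stand's y. Press along -z.
- cap (a joint): How far the nozzle cap is pressed (m): 0 = up, 0.006 = fully down on its stop; sprung, 3 N to start moving, 9 N fully down, returns by itself. 4 mm or more counts as a full press.
- tub: Bystander: loose turned wooden tub, 84 mm wide and 100 mm tall, standing on the bench; origin at its underside.
- loose_can: Bystander: loose upright aluminium can, 52 mm in diameter, 158 mm tall, standing on the bench; origin at its underside. Not the one to use.
- chuck_ring: Bystander: loose steel ring 90 mm wide, 24 mm high, lying on the bench; origin at its underside.
- gouge: Bystander: loose hand tool with dark wooden handle, 220 mm long, lying on the bench along its x axis.

How it is judged (in metres and radians):
On the way, in this order (a step that is already met when the one before it is completed fails the run):
1. the clamp lever is raised right up (above 1.0 rad) (value of joint lever above 1 rad), for 0.2 s.
2. the nozzle cap is pressed fully down (4 mm or more) with the lever up (value of joint cap above 0.004 m and value of joint lever above 0.95 rad), for 0.1 s.
3. the cap has sprung back up (within 1 mm), the lever still up (value of joint cap below 0.001 m and value of joint lever above 0.95 rad), for 0.1 s.
At the end, for the whole second after the job is handed in: The clamp lever is right down again (below 0.1 rad) and at rest, the nozzle cap is up (within 1 mm), and the loose things are where they were (within 30 mm) (value of joint lever below 0.1 rad and value of joint cap below 0.001 m and velocity of joint lever below 0.05 rad/s); the robot touches nothing.
It fails at once if the cap is pressed (over 3 mm) while the lever is not up (below 0.9 rad) (value of joint cap above 0.003 m and value of joint lever below 0.9 rad).
It fails at once if the cap is forced (over 40 N) (contact force between cap and anything else above 40 N).
It fails at once if the lamp stand is knocked by the gripper's body or arm (over 20 N) or by the fingers (over 40 N) (contact force between stand and the arm above 20 N or contact force between stand and the fingers above 40 N).
It fails at once if a loose thing on the bench is moved by more than 30 mm (distance of any of tub, loose_can, chuck_ring, gouge from where it was at the start of the episode above 0.03 m).
It also fails if it takes over 53 s, if anything falls off the work surface, if the arm or the gripper's body presses on something with over 40 N, if the wrist force passes 120 N, or if a joint passes its speed limit or range.

## Working session

There is one attempt and no reset: what is moved stays moved. The work goes in short steps, each a Python script; the robot and the scene stay as the last script left them, time stands still between calls to the robot, and variables do not carry over. Pictures are saved under pics/ and viewed, at most 10 in all, crops included, and the job is handed in when it is done.

```bash
ls; mkdir -p pics
cat > h.py <<'E'
import numpy as np, cv2
from bench import env, effector, optics, order, recognise, landmark_of
def w(p,im): return (im["T"]@np.r_[p,1])[:3]
E
python3 - <<'E'
from h import *
s=env.sense(); print(s["time"],s["width"])
for c in ("side","top"):
    im=optics.get_image(c); cv2.imwrite(f"pics/{c}0.png",im["color"][:,:,::-1])
    print(c,im["T"].round(2).tolist(),im["fx"],im["k1"])
    for n in ("tailstock","lever_pivot","lever_ball","stand","lamp_bend","cap_top","tub","loose_can","chuck_ring","gouge"):
        print(n,[(w(d["position"],im).round().tolist(),round(d["p"],2)) for d in landmark_of(n,im)[:2]])
print(env.sense()["time"])
E
```

```text
pics
0.0 92.10473215991514
side [[-0.68, -0.4, 0.62, -415.83], [-0.74, 0.34, -0.59, 919.38], [0.02, -0.85, -0.52, 1028.7], [0.0, 0.0, 0.0, 1.0]] 516.1693344142626 0.01025270424861493
tailstock [([603.0, -15.0, -0.0], 0.82)]
lever_pivot [([577.0, -52.0, 242.0], 0.56), ([683.0, 116.0, 347.0], 0.31)]
lever_ball [([470.0, -42.0, 246.0], 0.71)]
stand [([773.0, 103.0, 1.0], 0.58)]
lamp_bend [([684.0, 113.0, 346.0], 0.74)]
cap_top [([662.0, 119.0, 237.0], 0.56)]
tub [([487.0, 328.0, 1.0], 0.7), ([605.0, -16.0, -2.0], 0.45)]
loose_can [([373.0, 292.0, 2.0], 0.75), ([474.0, -42.0, 251.0], 0.19)]
chuck_ring []
gouge [([423.0, 42.0, 4.0], 0.79)]
top [[-0.02, -1.0, 0.07, 481.82], [-1.0, 0.02, 0.01, -41.21], [-0.01, -0.07, -1.0, 1478.45], [0.0, 0.0, 0.0, 1.0]] 390.7635157048346 0.0021112932066027867
tailstock [([600.0, -21.0, 3.0], 0.58)]
lever_pivot [([576.0, -51.0, 243.0], 0.62)]
lever_ball [([475.0, -45.0, 248.0], 0.58)]
stand [([770.0, 98.0, 1.0], 0.88)]
lamp_bend [([684.0, 114.0, 343.0], 0.88)]
cap_top [([661.0, 120.0, 237.0], 0.62), ([686.0, 115.0, 345.0], 0.4)]
tub [([489.0, 325.0, 1.0], 0.77)]
loose_can [([373.0, 292.0, 1.0], 0.65)]
chuck_ring [([412.0, -409.0, -2.0], 0.74)]
gouge [([424.0, 44.0, -6.0], 0.76)]
1.1
```

View pics/side0.png

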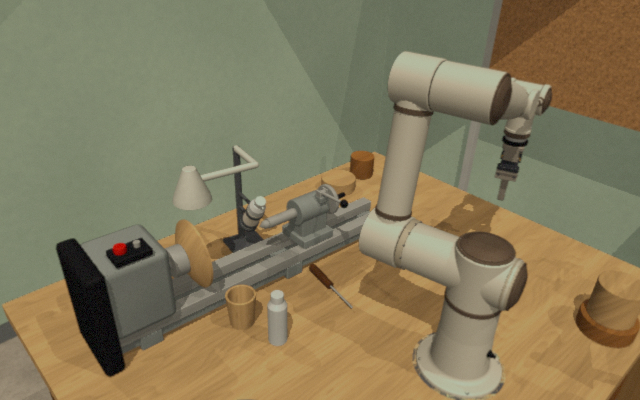

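View pics/top0.png

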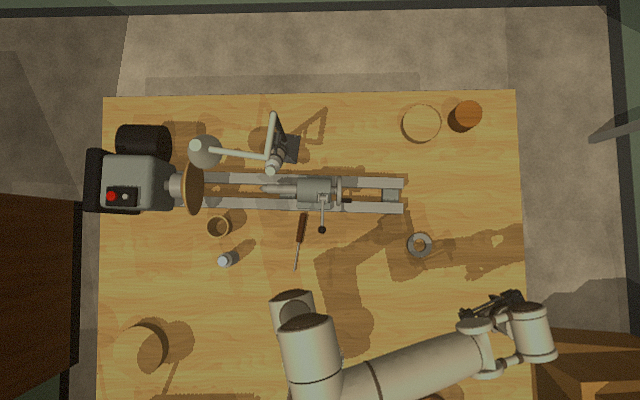

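The pictures agree with the networks. In the top view the ball is at (322,230), the cap at (271,170) and the lamp bend at (270,155). The lever points to the robot and the stand is yawed about -9.5°. Next I grasp the ball and raise the lever.

```bash
cat >> h.py <<'E'
def rot(z,y):
    z=z/np.linalg.norm(z); y=y-z*(y@z); y/=np.linalg.norm(y); return np.c_[np.cross(y,z),y,z]
def best(p,z,y):
    q0=np.array(env.sense()["qpos"]); c=[]
    for s in (1,-1):
        R=rot(np.array(z,float),s*np.array(y,float)); q=env.ik(p,R)
        if q is not None: c.append((np.abs(np.array(q)-q0).max(),R))
    return min(c,key=lambda t:t[0])[1] if c else None
psi=np.radians(-3.5); XT=np.array([np.cos(psi),np.sin(psi),0]); YT=np.array([-np.sin(psi),np.cos(psi),0])
PIV=np.array([573,-50,241.]); Z=np.array([0,0,1.])
def ball(a): return PIV+100*(-np.cos(a)*XT+np.sin(a)*Z)
ps=np.radians(-9.5); XS=np.array([np.cos(ps),np.sin(ps),0]); YS=np.array([-np.sin(ps),np.cos(ps),0])
CAP=np.array([661.5,119.5,236.5]); CZ=-np.sin(np.radians(35))*XS+np.cos(np.radians(35))*Z
def st(t=""):
    s=env.sense(); print(t,round(s["time"],2),np.round(s["tool_pos"],1),"F",np.round(s["force"],1),"w",round(s["width"],1),"ff",np.round(s["finger_force"],1)); return s
E
python3 - <<'E'
from h import *
G=19*Z
b=ball(0.05); R=best(b-G+110*Z,-Z,YT); print(b,R.round(2).tolist())
env.movep(b-G+90*Z,R); st("above")
env.servo_line(b-G,speed=120); st("at")
effector.grab(f_grip=15); st("grab")
im=optics.get_image("top"); print([(w(d["position"],im).round().tolist(),round(d["p"],2)) for d in landmark_of("lever_ball",im)[:2]])
im=optics.get_image("side"); cv2.imwrite("pics/g.png",cv2.resize(im["color"][130:260,240:440,::-1],(800,520)))
print([(w(d["position"],im).round().tolist(),round(d["p"],2)) for d in landmark_of("lever_ball",im)[:2]])
E
```

```text
[473.31126102 -43.90277552 245.99791693] [[1.0, -0.06, -0.0], [-0.06, -1.0, -0.0], [0.0, 0.0, -1.0]]
above 3.09 [473.3 -44.5 316.8] F [-0.5 -0.3 -0.4] w 92.3 ff 0.0
at 3.99 [473.8 -44.2 227.8] F [ 0.5  0.5 -0.1] w 92.1 ff 0.0
grab 5.02 [473.4 -42.5 226.9] F [0.6 4.9 0.2] w 24.7 ff 15.0
[]
[([473.0, -43.0, 248.0], 0.46)]
```

View pics/g.png

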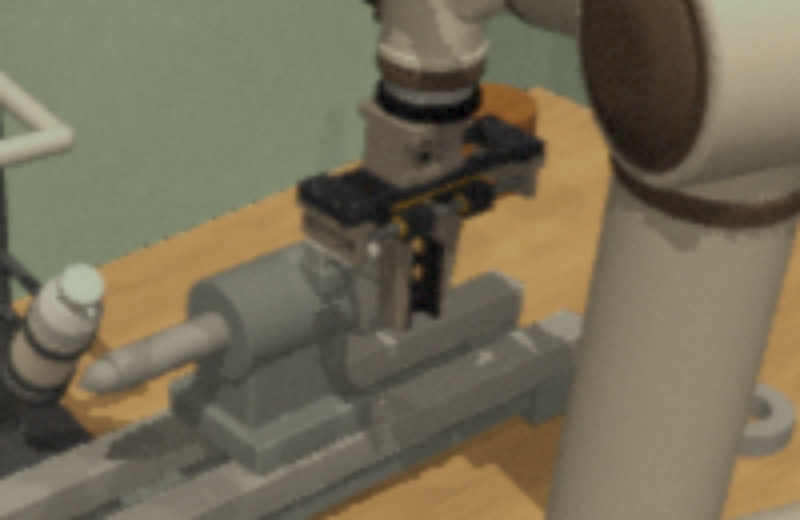

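The ball is held (width 24.7 mm, in the crop between the fingers near (425,290)). Raising the lever along the arc.

```bash
sed -i 's/PIV=np.array(\[573,-50,241.\])/PIV=np.array([573,-48.3,241.])/' h.py
python3 - <<'E'
from h import *
G=19*Z
for a in np.linspace(0.05,1.03,6)[1:]:
    env.servo_line(ball(a)-G,speed=70); s=st(round(a,2))
im=optics.get_image("top"); print([(w(d["position"],im).round().tolist(),round(d["p"],2)) for d in landmark_of("lever_ball",im)[:2]])
im=optics.get_image("side"); cv2.imwrite("pics/up.png",cv2.resize(im["color"][130:260,240:440,::-1],(800,520)))
print([(w(d["position"],im).round().tolist(),round(d["p"],2)) for d in landmark_of("lever_ball",im)[:2]])
E
```

```text
0.25 5.65 [476.8 -42.6 247.5] F [1.9 2.1 1. ] w 24.5 ff 15.0
0.44 6.08 [483.4 -42.9 265.8] F [ 2.5  1.6 -0.9] w 24.7 ff 15.0
0.64 6.52 [493.3 -43.4 282. ] F [ 3.   1.4 -0.9] w 24.8 ff 15.0
0.83 6.95 [506.4 -44.1 296.2] F [ 3.4  1.3 -3.5] w 24.5 ff 15.0
1.03 7.38 [521.4 -44.9 307.4] F [ 0.2  2.  -4.5] w 24.6 ff 15.0
[]
[([523.0, -45.0, 328.0], 0.43)]
```

View pics/up.png

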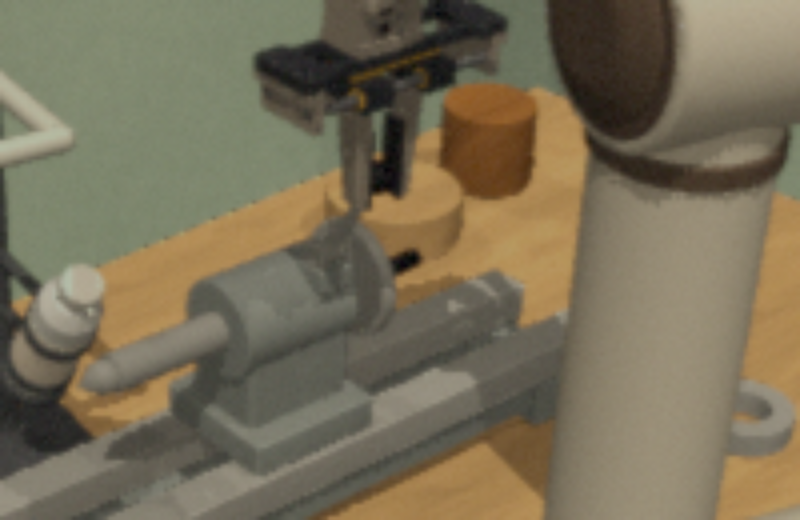

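The lever is up (ball measured at (523,-45,328)). A nudge against the stop, then release and approach the cap along its axis.

Run:
```python
from h import *
G=19*Z
p=ball(1.10)-G
env.servo_line(p,speed=30); st("stop")
effector.gripper_open(); st("open")
p=np.array(env.sense()["tool_pos"]); env.servo_line(p+90*Z,speed=150)
effector.grab(f_grip=20)
pre=CAP+90*CZ
R=best(pre,-CZ,YS); print(R if R is None else R.round(2).tolist())
for d in (90,15,0,-8): print(d,np.round(env.ik(CAP+d*CZ,R),1) if env.ik(CAP+d*CZ,R) is not None else None)
print(np.round(env.sense()["qpos"],1))
via=CAP+np.array([-110,10,150])
env.movep(via,R); st("via")
env.servo_line(pre,speed=150); st("pre")
env.servo_line(CAP+14*CZ,speed=80); s=st("near")
im=optics.get_image("side"); cv2.imwrite("pics/n.png",cv2.resize(im["color"][130:260,200:400,::-1],(800,520)))
print([(w(d["position"],im).round().tolist(),round(d["p"],2)) for d in landmark_of("cap_top",im)[:2]],[(w(d["position"],im).round().tolist(),round(d["p"],2)) for d in landmark_of("lever_ball",im)[:2]])
```

```text
stop 7.97 [522.3 -44.9 307.8] F [-15.9   2.7  -9. ] w 25.0 ff 15.0
open 9.03 [527.7 -45.5 311.1] F [ 0.1  0.3 -0.7] w 91.6 ff 0.0
[[0.81, -0.17, 0.57], [-0.14, -0.99, -0.09], [0.57, 0.0, -0.82]]
90 [  5.1 -10.5 106.7 -10.8  50.2 109. ]
15 [  3.8  -1.9 105.8 -11.3  42.4 109.3]
0 [  3.6  -0.  105.4 -11.4  40.9 109.4]
-8 [  3.4   1.  105.2 -11.5  40.2 109.5]
[-18.   -0.6  81.    0.   99.6  75.5]
via 11.88 [551.6 129.1 387. ] F [ 0.3 -0.7  1.1] w 0.2 ff 0.0
pre 12.67 [611.1 127.5 311.1] F [-0.1 -0.7  1.2] w 0.5 ff 0.0
near 13.77 [653.8 120.9 248.7] F [0.2 0.7 0.4] w 0.6 ff 0.0
[([661.0, 121.0, 237.0], 0.5)] [([522.0, -45.0, 327.0], 0.46)]
```

View pics/n.png

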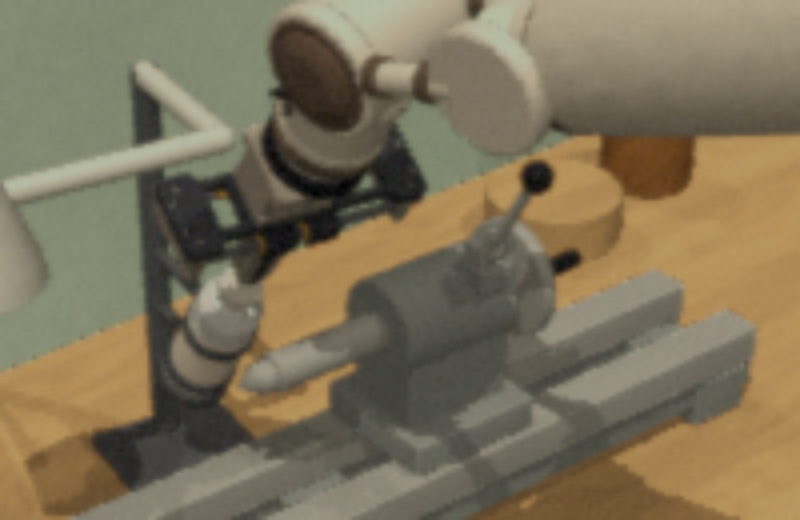

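The lever is up against its stop (crop (537,177)), and the closed fingertips are just over the cap at (250,285), clear of the lamp. Pressing in small steps with a force check.

Run:
```python
from h import *
f0=env.sense()["force"]@CZ; d=14.
while d>-16:
    d-=1.0
    env.servo_line(CAP+d*CZ,speed=15)
    s=env.sense(); f=s["force"]@CZ-f0; print(d,round((s["tool_pos"]-CAP)@CZ,1),round(f,1),end="; ")
    if f>9.5: break
env.sleep(0.25); st("\npressed"); 
env.servo_line(CAP+20*CZ,speed=40); env.sleep(0.2); st("off")
```

```text
13.0 13.1 0.6; 12.0 11.9 -0.9; 11.0 10.9 -0.4; 10.0 9.9 0.1; 9.0 8.9 -0.4; 8.0 7.9 0.3; 7.0 6.9 -0.4; 6.0 5.9 -0.8; 5.0 4.9 -0.6; 4.0 3.9 0.2; 3.0 2.9 -0.6; 2.0 1.9 -0.6; 1.0 0.9 -0.3; 0.0 -0.1 0.1; -1.0 -1.1 -0.3; -2.0 -1.8 3.4; -3.0 -2.9 4.6; -4.0 -3.9 4.7; -5.0 -4.9 5.8; -6.0 -5.8 6.8; -7.0 -6.7 8.4; -8.0 -7.2 13.6; 
pressed 19.67 [665.7 118.8 230.7] F [-12.    0.8   9.4] w 0.5 ff 6.9
off 20.72 [650.1 121.3 252.5] F [-0.5  0.1 -0.1] w 0.7 ff 0.0
```

The cap bottomed out after about 6 mm of travel, at 14 N, and was released. Now back to lower the lever.

Run:
```python
from h import *
G=19*Z
env.servo_line(CAP+90*CZ,speed=150)
via=CAP+np.array([-110,10,150]); env.servo_line(via,speed=150)
b=ball(1.03); R=best(b-G+90*Z,-Z,YT); env.movep(b-G+90*Z,R); 
effector.gripper_open(); st("above")
env.servo_line(b-G,speed=120); effector.grab(f_grip=20); st("grab")
for a in np.linspace(1.03,-0.17,7)[1:]:
    env.servo_line(ball(a)-G,speed=70); st(round(a,2))
p=ball(-0.17)-G
for k in range(1,7):
    env.servo_line(p-2*k*Z,speed=20); s=st("down")
    if s["force"][2]>10: break
effector.gripper_open(); st("open")
im=optics.get_image("side"); print([(w(d["position"],im).round().tolist(),round(d["p"],2)) for d in landmark_of("lever_ball",im)[:2]])
p=np.array(env.sense()["tool_pos"]); env.servo_line(p+110*Z,speed=150); st("away")
for c in ("side","top"):
    im=optics.get_image(c); cv2.imwrite(f"pics/end_{c}.png",im["color"][:,:,::-1])
    for n in ("lever_ball","tub","loose_can","chuck_ring","gouge"):
        print(n,[(w(d["position"],im).round().tolist(),round(d["p"],2)) for d in landmark_of(n,im)[:1]])
```

```text
above 24.24 [521.6 -45.2 397.7] F [ 0.9 -0.1  0.9] w 92.1 ff 0.0
grab 26.18 [521.6 -44.9 307.7] F [-0.4  1.5 -0.2] w 24.6 ff 20.0
0.83 26.61 [504.9 -44.  295.3] F [-1.7  2.5 -0.7] w 24.7 ff 20.0
0.63 27.04 [491.9 -43.3 280.3] F [-0.9  0.8 -1.8] w 24.7 ff 20.0
0.43 27.48 [482.2 -42.8 263.2] F [ 0.6  1.  -1.9] w 24.3 ff 20.0
0.23 27.91 [475.9 -42.5 244.4] F [ 1.9 -0.4 -2.1] w 24.6 ff 20.0
0.03 28.34 [473.4 -42.4 224.5] F [ 3.3 -0.5 -1.7] w 24.3 ff 20.0
-0.17 28.77 [474.7 -42.4 204.5] F [ 2.1 -1.4 -2.1] w 24.5 ff 20.0
down 29.02 [475.  -42.4 203.2] F [ 2.7 -1.3 -0.6] w 24.6 ff 20.0
down 29.27 [475.1 -42.5 202.5] F [ 0.6 -0.4  7.5] w 24.3 ff 20.0
down 29.52 [475.4 -42.5 201.8] F [-3.3 -0.3 14.2] w 24.5 ff 20.0
open 30.6 [474.6 -42.3 199.1] F [ 0.4  0.4 -0.1] w 92.0 ff 0.0
[([474.0, -43.0, 226.0], 0.54)]
away 31.58 [474.2 -42.1 308. ] F [ 0.3  0.4 -0.1] w 91.8 ff 0.0
lever_ball [([475.0, -43.0, 222.0], 0.58)]
tub [([489.0, 325.0, -0.0], 0.81)]
loose_can [([374.0, 293.0, 1.0], 0.64)]
chuck_ring [([405.0, -403.0, -4.0], 0.51)]
gouge [([422.0, 42.0, -0.0], 0.7)]
lever_ball [([375.0, 293.0, -0.0], 0.66)]
tub [([489.0, 326.0, -0.0], 0.6)]
loose_can [([373.0, 296.0, 1.0], 0.8)]
chuck_ring [([414.0, -406.0, 1.0], 0.81)]
gouge []
```

View pics/end_side.png

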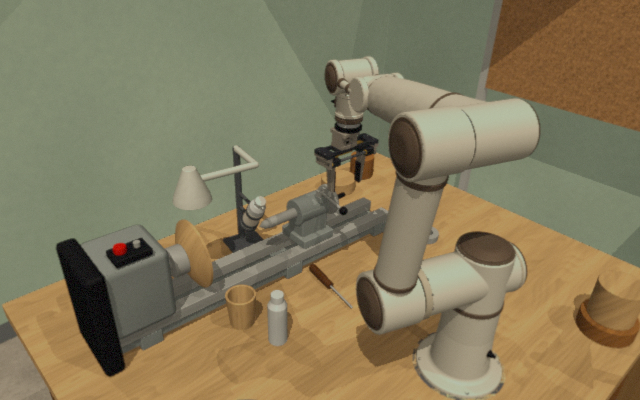

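The lever is down on its stop: the ball shows at (343,211) and measures z = 222 mm. The loose things are where they were and the gripper is clear, so I hand in.

```bash
python3 -c "
from h import *
print(order.hand_in())"
```

```text
the job is handed in; nothing more can be done
None
```

The job is handed in: I raised the lever to its stop, pressed the cap fully (about 14 N) and released it, and lowered the lever to its stop, with the loose things still in place at about 32 s; the hand-in returned no verdict.

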